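# Check two jar risers with a feeler blade

### The arm

A 6-joint arm with a two-finger parallel gripper is mounted at the origin on a cart in front of the work surface, level with it; the furniture and walls round the work are solid. World frame = base frame: x ahead of the robot, y to its left, z up, the work surface at z = 0. Lengths are in mm, angles in degrees, forces in N, time in s.
With the tool pointing down it reaches from about 275 to 1000 mm from the base axis. Payload 8.4 kg.
Tool frame: the origin (TCP) lies at the very end of the fingers, on their centre line; the grasp point (between the pads) lies 19 mm behind it; z points along the fingers, y is the line along which they close (so a half turn about z gives the same grasp; the last joint's range is limited). The gripper opens to 85 mm and grips with 20 to 120 N. Pads are 22 mm wide; open, the fingers measure 114 mm over their backs; the gripper's body (76 mm by 85 mm) begins 54 mm behind the grasp point. The pads swing forward as they close: fully open they stand 13 mm farther back than shut.
Start: joints at [-76.857, 20.225, 93.587, -0, 66.188, -0.138], TCP at [143.579, -608.287, 231.281] pointing down, gripper open.
Joint ranges: [-150.9, 150.9], [-52.94, 120.26], [3.33, 152.33], [-74.26, 254.26], [0, 154.13], [-172.89, 172.89]. Speed limits (degrees/s): [127.2, 127.2, 159.86, 180, 180, 180].

### API

Orientations are given as a 3x3 rotation matrix whose columns are the frame's x, y, z axes.
In Python, from rig import manip gives the robot as it stands. The module is installed in compiled form; this text tells all that it offers.
- The arm moves only by the tool drive_tool, never from a script. Its argument "moves" is one flat list of numbers, 6 for each row, row after row: the shift along the world's x, y, z in cm, then the turn, a rotation vector about the world's x, y, z in degrees. A call has 1 to 10 rows; each row shifts and turns the commanded pose from where the row before left it; what a row does not reach is not made up. A row lasts 1/10 s, in which the tool goes at most 50 mm and 8.59 degrees, less where a joint would pass 70% of its speed; a pose out of reach is approached as far as the arm can. A call with a gripper value outside its range is refused whole. "hand" is the gripper's target within -1 to 1 (shut at 1, half-way at 0, fully open at -1), set as the call begins (left out, the last holds). The fingers move at their own pace and stop on an object; "force" is the grip in N (left out, the last holds). Time passes only in rows, so rows that do not move let the fingers close. It gives the time, the measured TCP pose, the force, the opening and the grip force at its end, in the units of the state.
- manip.observe(): the state, without advancing time (a new reading comes with each control period).
- manip.get_image(name): name is "scene" or "top" or "wrist"; returns a dict with "img" (480x640x3 uint8, red, green, blue), "fx", "fy", "cx", "cy" (pixels), "k1" (the pictures are not rectified: a ray, as slopes to the right and down, at radius r is drawn at 1 + k1 r^2 times it, then the intrinsics apply), "pose" (4x4, takes a point from camera to world coordinates); the wrist camera has in their place "T_tool_cam" (4x4, takes a point from camera to tool coordinates, whose origin is the TCP and whose axes are the flange's). Camera axes: x right, y up, looking along -z (the intrinsics and any distortion apply to the point x, -y, -z); pixel columns grow to the right and rows downward; lengths in mm; the calibration is good to about 2 mm. A picture is of the moment at which its call begins: read the wrist's pose just before it. There is no depth.
- manip.hand_in(): hands the job in; it is judged then, once.
The state is a dict: "time": time; "q": joint angles; "qd": joint speeds; "joint_efforts": joint torques, N m; "ee_pos": TCP position; "tool_rot": TCP orientation; "wrist_force": force on the tool from outside, world axes, zero at the start; "torque": the same for the moment, N m; "opening": finger opening in mm; "gripper_force": force on a finger pad.
Only numpy, scipy, OpenCV 4.12 (cv2) and the standard library are available. Lean on these libraries where they do the work, as an engineer would, in place of code of your own. Each camera call takes 0.05 s, during which the arm holds its last target. There are 200 camera calls.

### The job

Check the gap under the two little jar risers with the orange feeler blade, held by its black grip. First push its tip lightly, end-on, against the front of the dark wooden riser, where it should jam; then slide it flat under the front edge of the white riser, at least up to the black line on the blade, and leave it lying there on the worktop.

Things in the scene. Friction and masses are not known exactly. Their poses are not given: they have to be found in the camera images.
- feeler: loose feeler gauge lying flat on the worktop: an orange blade 145 long (x), 36 wide (y), 10 thick, with an upright black grip 30 (x) by 20 (y) that reaches 62 above the worktop; about 0.12 kg. Origin: on the underside, below the middle of the grip. x points along the blade to its tip, z up. The blade runs from 25 behind the origin to 120 in front of it; a black line across it lies 45 before the tip (75 from the origin)
- feeler_tip (a point): middle of the end face of the feeler's blade, 120 in front of the feeler's origin and 5 above its underside; axes as the feeler's
- riser_wide: white painted jar riser, fixed to the worktop: a low bench 90 deep (x), 160 wide (y), 40 high. Its top board is 12 thick, so that the gap beneath is 28 high, 136 wide between the two 12 thick side cheeks, and goes through from front to back: the 10 thick blade fits. A timer and a candle stand on it. Origin: middle of its footprint on the worktop; x points away from its front, so the front edge is at x = -45; z up
- riser_tight: dark wooden jar riser, fixed to the worktop, of the same outside size (90 deep, 160 wide, 40 high), with a front board between the cheeks that leaves a gap of only 6 over the worktop: the 10 thick blade jams. The front board's face is at x = -44, reaches from 6 to 40 above the worktop and is rigid. A green mug stands on it. Origin and axes as the white riser's
Mind the look-alikes: they are no part of the job. Of the things that look like the feeler, the largest one is meant.

How it is judged:
By the outcome, as a careful person would: the job done as asked, in the order asked, and still so for the second after the job is handed in, with the robot touching nothing.
It also fails if it takes over 53 s, if anything falls off the work surface, if the arm or the gripper's body presses on something with over 40 N, if the wrist force passes 120 N, or if a joint passes its speed limit or range.

## Working session

There is one attempt and no reset: what is moved stays moved. The work goes in short steps, Python scripts to look and compute and a tool call to move; the robot and the scene stay as the last step left them, time stands still between calls to the robot, and variables do not carry over. Pictures are saved under pics/ and viewed, at most 10 in all, crops included, and the job is handed in when it is done.

Besides the shell and the picture viewer there is one more tool, called after "Emit:" in YAML: its name, and indented under it one key for each argument. drive_tool: Moves the arm, as the interface text tells. Its arguments: {"type":"object","properties":{"moves":{"type":"array"},"hand":{"type":"number"},"force":{"type":"number"}},"required":["moves"]}

```bash
mkdir -p pics; cat > h.py <<'E'
import numpy as np, cv2
from rig import manip
def pix2world(c,u,v,z,pose=None):
    P=c["pose"] if pose is None else pose
    P=np.array(P)
    K=np.array([[c["fx"],0,c["cx"]],[0,c["fy"],c["cy"]],[0,0,1.]])
    xd=np.array([(u-c["cx"])/c["fx"],(v-c["cy"])/c["fy"]]); s=xd.copy()
    for _ in range(30): s=xd/(1+c["k1"]*(s@s))
    d=P[:3,:3]@np.array([s[0],-s[1],-1]); o=P[:3,3]
    return (o+d*(z-o[2])/d[2]).round(1)
def wpose(c,st):
    T=np.eye(4);T[:3,:3]=st["tool_rot"];T[:3,3]=st["ee_pos"]
    return T@np.array(c["T_tool_cam"])
E
python3 - <<'E'
from h import *
import pickle
for n in ["scene","top"]:
    c=manip.get_image(n); pickle.dump(c,open(n+".pkl","wb"))
    cv2.imwrite(f"pics/{n}0.png",c["img"][:,:,::-1])
    print(n,c["fx"],c["k1"],np.array(c["pose"]).round(2).tolist())
print(manip.observe())
E
```

```text
scene 484.15970061069567 0.010783854511439196 [[-0.85, 0.33, -0.4, 212.04], [-0.52, -0.57, 0.64, 333.94], [-0.02, 0.75, 0.66, 590.01], [0.0, 0.0, 0.0, 1.0]]
top 446.1590175280008 -0.035115638933778705 [[0.01, 0.99, -0.13, 449.58], [-1.0, 0.01, 0.02, -209.9], [0.03, 0.13, 0.99, 878.92], [0.0, 0.0, 0.0, 1.0]]
{'time': 0.1, 'q': array([-7.68537897e+01,  2.02587269e+01,  9.36244008e+01, -2.09010747e-04,
        6.61879819e+01, -1.36951782e-01]), 'qd': array([ 0.10716119, -0.02632856, -0.10205003,  0.04570174, -0.04857293,
        0.05087872]), 'joint_efforts': array([-1.52961984e-04, -6.06358767e+01, -3.42820609e+01, -1.97695795e-05,
        3.93652852e-03,  1.98367496e-05]), 'ee_pos': array([ 143.51080414, -607.86539188,  230.63757433]), 'tool_rot': array([[ 9.73246098e-01,  2.29764990e-01, -2.85520751e-04],
       [ 2.29765167e-01, -9.73245349e-01,  1.20781119e-03],
       [-3.69017768e-07, -1.24110025e-03, -9.99999230e-01]]), 'wrist_force': array([-0.9184449 ,  0.8922681 ,  0.35787251]), 'torque': array([-0.03681744, -0.02908906, -0.01698143]), 'gripper_force': 0.0, 'opening': 85.4192995586043}
```

View pics/scene0.png

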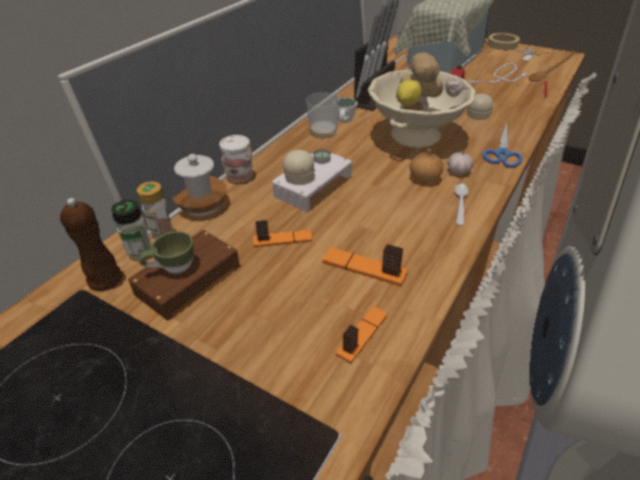

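View pics/top0.png

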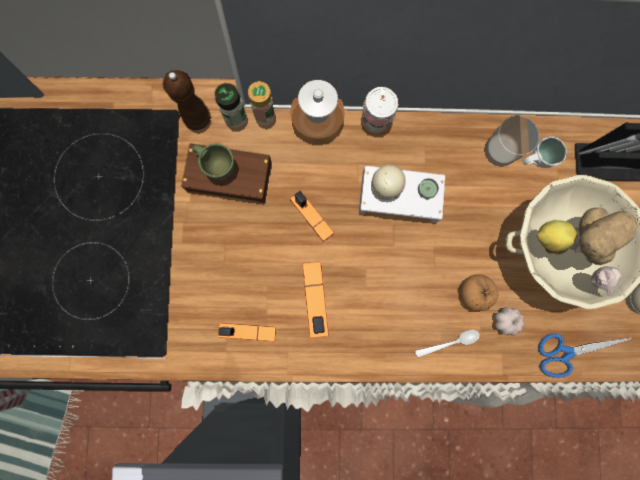

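In the top view there are three orange feelers: A at (316,300), B at (246,332) and C at (312,215). A is clearly the largest, so it is the one meant. The dark riser is at (227,173) with the mug, and the white riser is at (402,193) with the candle and timer. I'll confirm with enlarged crops.

```bash
python3 - <<'E'
import pickle,cv2,numpy as np
c=pickle.load(open("top.pkl","rb"));i=c["img"][:,:,::-1]
cv2.imwrite("pics/c1.png",cv2.resize(i[140:350,175:455],(784,588),interpolation=cv2.INTER_CUBIC))
E
```

```text
(no output)
```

View pics/c1.png

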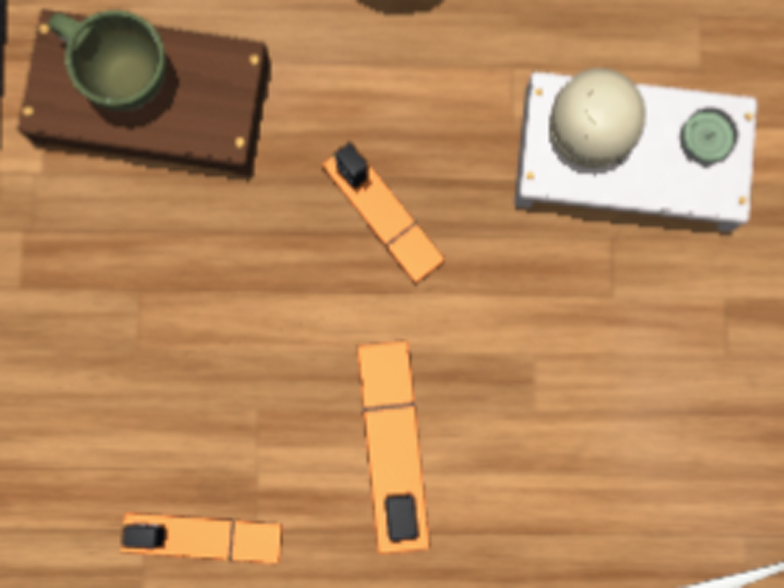

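```bash
cat > m.py <<'E'
from h import *
import pickle
c=pickle.load(open("top.pkl","rb"))
W=lambda p,z: pix2world(c,175+(p[0]+.5)/2.8-.5,140+(p[1]+.5)/2.8-.5,z)
def rep(n,tl,tr,bl,br,z):
    a=[W(p,z) for p in (tl,tr,bl,br)]
    f=(a[0]+a[1])/2;b=(a[2]+a[3])/2;d=f-b
    print(n,"far",f,"near",b,"len",np.hypot(*d[:2]),"w",np.linalg.norm(a[0]-a[1]),np.linalg.norm(a[2]-a[3]),"yaw",np.degrees(np.arctan2(d[1],d[0])),"yaw from edges",[float(np.degrees(np.arctan2(e[0],-e[1]))) for e in (a[1]-a[0],a[3]-a[2])])
rep("feeler",(358,346),(408,341),(379,552),(428,549),10)
rep("dark",(40,11),(268,43),(20,131),(249,168),40)
rep("white",(531,72),(756,98),(517,197),(746,222),40)
# distractor C, B
print("C",[W(p,10) for p in ((322,166),(362,185),(416,283),(443,261))],"B",[W(p,10) for p in ((122,514),(280,560))])
E
python3 m.py
```

```text
feeler far [ 539.8  -211.75   10.  ] near [ 397.3  -227.65   10.  ] len 143.38430876494115 w 35.128478475447785 33.58586011999693 yaw 6.366668536776231 yaw from edges [6.538321598935432, 4.097771166621768]
dark far [756.15 -49.25  40.  ] near [668.35 -39.25  40.  ] len 88.36764113633447 w 160.63928535697613 159.66871954143056 yaw -6.497715361676214 yaw from edges [-7.403728852788031, -8.536088682570387]
white far [ 720.45 -391.45   40.  ] near [ 631.55 -381.8    40.  ] len 89.42221480146874 w 158.8579868939551 159.29836785102353 yaw -6.195139449438268 yaw from edges [-5.59933933652057, -5.367015843219348]
C [array([ 666.1, -166.7,   10. ]), array([ 652.7, -195.4,   10. ]), array([ 582.9, -234.4,   10. ]), array([ 598.8, -253.3,   10. ])] B [array([420. , -34.4,  10. ]), array([ 390.1, -143.3,   10. ])]
```

Emit:
drive_tool:
  moves: [2.78, 3.83, -0.8, 0, 0, -0.71, 2.78, 3.83, -0.8, 0, 0, -0.71, 2.78, 3.83, -0.8, 0, 0, -0.71, 2.78, 3.83, -0.8, 0, 0, -0.71, 2.78, 3.83, -0.8, 0, 0, -0.71, 2.78, 3.83, -0.8, 0, 0, -0.71, 2.78, 3.83, -0.8, 0, 0, -0.71, 2.78, 3.83, -0.8, 0, 0, -0.71, 2.78, 3.83, -0.8, 0, 0, -0.71, 2.78, 3.83, -0.8, 0, 0, -0.71]
  hand: -1

```text
time: 1.1
ee_pos: [422.3, -223.5, 151.0]
tool_rot: [[0.994, 0.107, 0.0], [0.107, -0.994, -0.0], [0.0, 0.0, -1.0]]
wrist_force: [0.7, -0.6, 0.1]
opening: 85.3
gripper_force: 0.0
```

Emit:
drive_tool:
  moves: [0, 0, 0, 0, 0, 0, 0, 0, 0, 0, 0, 0]

```text
time: 1.3
ee_pos: [421.8, -224.3, 150.9]
tool_rot: [[0.994, 0.111, -0.001], [0.111, -0.994, 0.0], [-0.001, -0.0, -1.0]]
wrist_force: [-0.0, -0.4, -0.3]
opening: 85.3
gripper_force: 0.0
```

```bash
python3 - <<'E'
from h import *
import pickle
st=manip.observe();c=manip.get_image("wrist");c["pose"]=wpose(c,st);pickle.dump(c,open("w1.pkl","wb"))
print(st["time"],st["ee_pos"],st["tool_rot"].round(3).tolist(),st["q"])
cv2.imwrite("pics/w1.png",c["img"][:,:,::-1])
E
```

```text
1.3 [ 421.76428057 -224.26859508  150.93016006] [[0.994, 0.111, -0.001], [0.111, -0.994, 0.0], [-0.001, -0.0, -1.0]] [-2.81715682e+01  1.30184423e+01  1.15543219e+02 -1.72397691e-02
  5.14946757e+01  5.54738852e+01]
```

View pics/w1.png

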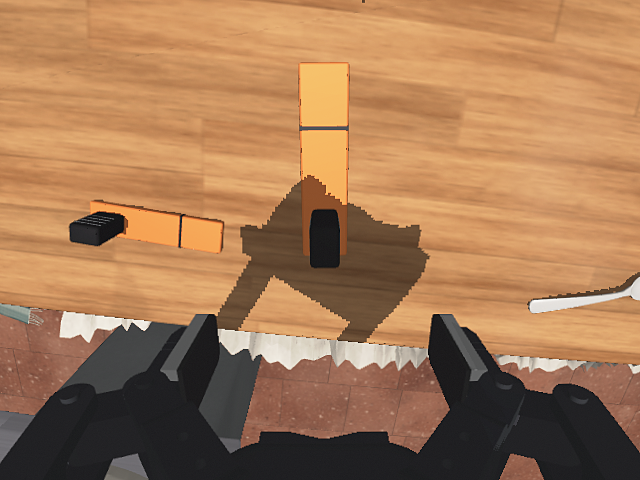

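The wrist view shows feeler A straight ahead of the gripper: tip corners at (299,63) and (349,63), the line at row 128, and the grip top around (324,225).

```bash
python3 - <<'E'
from h import *
import pickle
c=pickle.load(open("w1.pkl","rb"))
for p,z in [((299,63),10),((349,63),10),((324,128),10),((302,254),10),((347,254),10),((310,210),62),((339,210),62),((310,267),62),((340,267),62)]: print(p,pix2world(c,*p,z))
E
```

```text
(299, 63) [ 538.4 -194.8   10. ]
(349, 63) [ 542.3 -229.4   10. ]
(324, 128) [ 496.7 -217.    10. ]
(302, 254) [ 397.4 -210.3   10. ]
(347, 254) [ 401.5 -246.5   10. ]
(310, 210) [ 447.4 -213.6   62. ]
(339, 210) [ 449.4 -231.9   62. ]
(310, 267) [ 408.5 -217.5   62. ]
(340, 267) [ 410.7 -237.4   62. ]
```

Emit:
drive_tool:
  moves: [0, -0.12, -3, 0, 0, 0, 0, 0, -3, 0, 0, 0, 0, 0, -3, 0, 0, 0, 0, 0, -2, 0, 0, 0, 0, 0, -1.2, 0, 0, 0, 0, 0, -0.7, 0, 0, 0, 0, 0, 0, 0, 0, 0]

```text
time: 2.05
ee_pos: [421.1, -227.0, 22.0]
tool_rot: [[0.994, 0.107, -0.001], [0.107, -0.994, 0.0], [-0.001, -0.0, -1.0]]
wrist_force: [0.3, -0.2, 0.7]
opening: 85.2
gripper_force: 0.0
```

Emit:
drive_tool:
  moves: [0, 0, 0, 0, 0, 0, 0, 0, 0, 0, 0, 0, 0, 0, 0, 0, 0, 0, 0, 0, 0, 0, 0, 0, 0, 0, 0, 0, 0, 0, 0, 0, 0, 0, 0, 0, 0, 0, 0, 0, 0, 0, 0, 0, 0, 0, 0, 0]
  hand: 1
  force: 50

```text
time: 2.85
ee_pos: [421.9, -226.5, 22.8]
tool_rot: [[0.994, 0.108, 0.001], [0.108, -0.994, -0.0], [0.001, 0.0, -1.0]]
wrist_force: [-1.5, 1.3, 5.3]
opening: 19.6
gripper_force: 48.7
```

Emit:
drive_tool:
  moves: [0, 0, 1.5, 0, 0, 0, 0, 0, 2.5, 0, 0, 0, 1.24, 2.58, 0, 0, 0, -1.74, 1.24, 2.58, 0, 0, 0, -1.74, 1.24, 2.58, 0, 0, 0, -1.74, 1.24, 2.58, 0, 0, 0, -1.74, 1.24, 2.58, 0, 0, 0, -1.74, 1.24, 2.58, 0, 0, 0, -1.74, 1.24, 2.58, 0, 0, 0, -1.74, 1.24, 2.58, 0, 0, 0, -1.74]

```text
time: 3.85
ee_pos: [521.0, -18.8, 62.3]
tool_rot: [[0.991, -0.136, -0.0], [-0.136, -0.991, -0.0], [-0.0, 0.0, -1.0]]
wrist_force: [0.0, -0.9, -0.8]
opening: 19.5
gripper_force: 48.8
```

Emit:
drive_tool:
  moves: [0, 0, 0, 0, 0, 0, 0, 0, 0, 0, 0, 0, 0, 0, 0, 0, 0, 0]

```text
time: 4.15
ee_pos: [520.1, -20.6, 62.1]
tool_rot: [[0.991, -0.134, -0.001], [-0.134, -0.991, -0.0], [-0.001, 0.0, -1.0]]
wrist_force: [0.0, 0.6, -1.9]
opening: 19.8
gripper_force: 48.9
```

```bash
python3 - <<'E'
from h import *
import pickle
st=manip.observe();c=manip.get_image("wrist");c["pose"]=wpose(c,st);pickle.dump(c,open("w2.pkl","wb"))
print(st["time"],st["ee_pos"],st["tool_rot"].round(3).tolist(),st["wrist_force"])
cv2.imwrite("pics/w2.png",c["img"][:,:,::-1])
E
```

```text
4.15 [520.06591039 -20.59032625  62.12031128] [[0.991, -0.134, -0.001], [-0.134, -0.991, -0.0], [-0.001, 0.0, -1.0]] [ 0.04512012  0.56343119 -1.88112207]
```

View pics/w2.png

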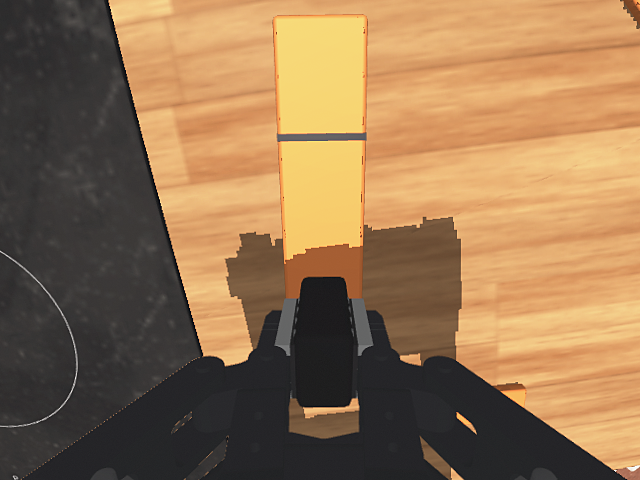

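The feeler is held straight in the grip, with the tip at row 15 and the line at row 137. Next I lower it to the worktop, then creep forward along the riser's axis.

Emit:
drive_tool:
  moves: [0, 0, -2, 0, 0, 0, 0, 0, -1.3, 0, 0, 0, 0, 0, -0.5, 0, 0, 0, 0, 0, -0.2, 0, 0, 0, 0, 0, 0, 0, 0, 0, 0, 0, 0, 0, 0, 0]

```text
time: 4.8
ee_pos: [520.1, -20.5, 22.7]
tool_rot: [[0.991, -0.135, -0.001], [-0.135, -0.991, -0.0], [-0.001, 0.0, -1.0]]
wrist_force: [-3.6, -1.6, 7.6]
opening: 19.3
gripper_force: 49.1
```

Emit:
drive_tool:
  moves: [0.5, -0.07, 0, 0, 0, 0, 0.5, -0.07, 0, 0, 0, 0, 0.5, -0.07, 0, 0, 0, 0, 0.3, -0.04, 0, 0, 0, 0, 0.3, -0.04, 0, 0, 0, 0, 0, 0, 0, 0, 0, 0]

```text
time: 5.4
ee_pos: [542.1, -23.3, 22.8]
tool_rot: [[0.991, -0.135, 0.0], [-0.135, -0.991, -0.0], [0.0, -0.0, -1.0]]
wrist_force: [-1.1, 0.2, 5.6]
opening: 19.5
gripper_force: 49.6
```

Emit:
drive_tool:
  moves: [0.2, -0.03, 0, 0, 0, 0, 0.2, -0.03, 0, 0, 0, 0, 0, 0, 0, 0, 0, 0]

```text
time: 5.7
ee_pos: [545.6, -23.8, 22.7]
tool_rot: [[0.991, -0.135, -0.0], [-0.135, -0.991, 0.0], [-0.0, -0.0, -1.0]]
wrist_force: [-3.4, 0.3, 6.7]
opening: 19.6
gripper_force: 49.6
```

Emit:
drive_tool:
  moves: [0.1, -0.01, 0, 0, 0, 0, 0.1, -0.02, 0, 0, 0, 0, 0, 0, 0, 0, 0, 0]

```text
time: 6.0
ee_pos: [547.3, -24.1, 22.7]
tool_rot: [[0.991, -0.135, -0.001], [-0.135, -0.991, 0.0], [-0.001, 0.0, -1.0]]
wrist_force: [-2.9, 0.2, 6.8]
opening: 19.4
gripper_force: 49.6
```

Emit:
drive_tool:
  moves: [0.1, -0.01, 0, 0, 0, 0, 0.1, -0.02, 0, 0, 0, 0, 0, 0, 0, 0, 0, 0]

```text
time: 6.3
ee_pos: [549.4, -24.4, 22.8]
tool_rot: [[0.991, -0.135, -0.001], [-0.135, -0.991, 0.0], [-0.001, 0.0, -1.0]]
wrist_force: [-4.3, 0.3, 8.0]
opening: 19.5
gripper_force: 49.6
```

Emit:
drive_tool:
  moves: [0.1, -0.01, 0, 0, 0, 0, 0, 0, 0, 0, 0, 0]

```text
time: 6.5
ee_pos: [550.3, -24.5, 22.7]
tool_rot: [[0.991, -0.135, -0.001], [-0.135, -0.991, 0.0], [-0.001, 0.0, -1.0]]
wrist_force: [-3.8, 0.7, 7.5]
opening: 19.1
gripper_force: 49.6
```

Emit:
drive_tool:
  moves: [0.1, -0.01, 0, 0, 0, 0, 0, 0, 0, 0, 0, 0]

```text
time: 6.7
ee_pos: [551.3, -24.6, 22.7]
tool_rot: [[0.991, -0.135, -0.001], [-0.135, -0.991, 0.0], [-0.001, 0.0, -1.0]]
wrist_force: [-4.4, -0.0, 7.6]
opening: 19.8
gripper_force: 49.6
```

Emit:
drive_tool:
  moves: [0.1, -0.02, 0, 0, 0, 0, 0, 0, 0, 0, 0, 0]

```text
time: 6.9
ee_pos: [551.5, -24.7, 22.7]
tool_rot: [[0.991, -0.135, -0.002], [-0.135, -0.991, 0.0], [-0.002, -0.0, -1.0]]
wrist_force: [-7.3, 1.4, 10.7]
opening: 19.6
gripper_force: 50.1
```

Emit:
drive_tool:
  moves: [0.1, -0.01, 0, 0, 0, 0, 0, 0, 0, 0, 0, 0]

```text
time: 7.1
ee_pos: [551.5, -24.7, 22.7]
tool_rot: [[0.991, -0.135, -0.004], [-0.135, -0.991, 0.0], [-0.004, 0.0, -1.0]]
wrist_force: [-11.0, 1.6, 15.3]
opening: 19.5
gripper_force: 50.7
```

Emit:
drive_tool:
  moves: [0, 0, 0, 0, 0, 0, 0, 0, 0, 0, 0, 0, 0, 0, 0, 0, 0, 0]

```text
time: 7.4
ee_pos: [551.5, -24.7, 22.7]
tool_rot: [[0.991, -0.135, -0.004], [-0.135, -0.991, 0.0], [-0.004, 0.0, -1.0]]
wrist_force: [-11.4, 2.6, 15.1]
opening: 19.4
gripper_force: 50.7
```

```bash
python3 - <<'E'
from h import *
st=manip.observe()
print(st["time"],st["ee_pos"],st["wrist_force"])
a=manip.get_image("scene")["img"][180:320,60:260];b=manip.get_image("top")["img"][140:300,160:300]
f=lambda i:cv2.resize(i,None,fx=400/i.shape[1],fy=400/i.shape[1],interpolation=cv2.INTER_CUBIC)
a,b=f(a),f(b);o=np.zeros((460,800,3),np.uint8);o[:a.shape[0],:400]=a;o[:b.shape[0],400:]=b[:460]
cv2.imwrite("pics/jam.png",o[:,:,::-1])
E
```

```text
7.4 [551.51909709 -24.65157009  22.71620821] [-11.35167188   2.61978567  15.0879417 ]
```

View pics/jam.png

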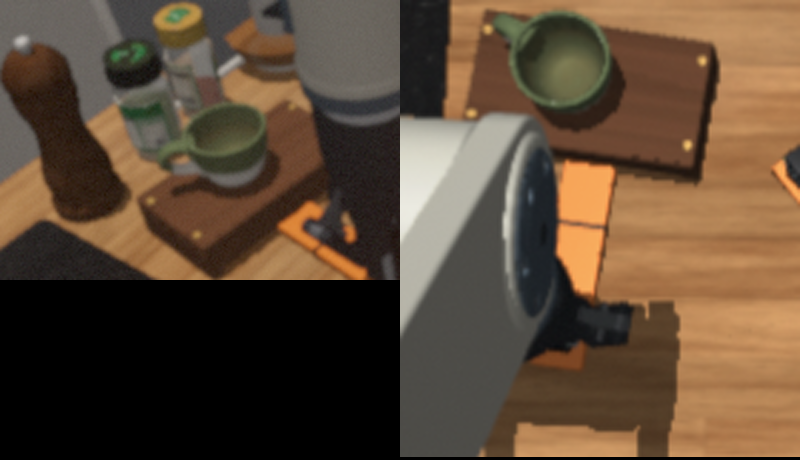

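The tip is pressed against the front of the dark riser: motion stopped at x=551.5 and the wrist force rose to about 11 N. Now I back off, lift and move across to the white riser.

Emit:
drive_tool:
  moves: [-1, 0.13, 0, 0, 0, 0, -2, 0.27, 0, 0, 0, 0, -2, 0.27, 1, 0, 0, 0, -2, 0.27, 2, 0, 0, 0, -1, 0.13, 3, 0, 0, 0]

```text
time: 8.0
ee_pos: [470.2, -13.9, 81.3]
tool_rot: [[0.991, -0.135, -0.005], [-0.135, -0.991, 0.0], [-0.005, 0.001, -1.0]]
wrist_force: [0.0, -0.5, -0.3]
opening: 19.6
gripper_force: 48.7
```

Emit:
drive_tool:
  moves: [0.05, -3.52, 0, 0, 0, 0.2, 0.05, -3.52, 0, 0, 0, 0.2, 0.05, -3.52, 0, 0, 0, 0.2, 0.05, -3.52, 0, 0, 0, 0.2, 0.05, -3.52, 0, 0, 0, 0.2, 0.05, -3.52, 0, 0, 0, 0.2, 0.05, -3.52, 0, 0, 0, 0.2, 0.05, -3.52, 0, 0, 0, 0.2, 0.05, -3.52, 0, 0, 0, 0.2, 0.05, -3.52, 0, 0, 0, 0.2]

```text
time: 9.0
ee_pos: [478.2, -367.5, 82.1]
tool_rot: [[0.995, -0.1, -0.0], [-0.1, -0.995, 0.0], [-0.0, -0.0, -1.0]]
wrist_force: [0.2, 0.4, -0.9]
opening: 19.8
gripper_force: 48.8
```

Emit:
drive_tool:
  moves: [0, 0, 0, 0, 0, 0, 0, 0, 0, 0, 0, 0, 0, 0, 0, 0, 0, 0]

```text
time: 9.3
ee_pos: [478.2, -365.0, 81.9]
tool_rot: [[0.995, -0.1, -0.001], [-0.1, -0.995, 0.001], [-0.001, -0.001, -1.0]]
wrist_force: [0.1, -0.2, -1.2]
opening: 19.5
gripper_force: 49.1
```

```bash
python3 - <<'E'
from h import *
import pickle
st=manip.observe();c=manip.get_image("wrist");c["pose"]=wpose(c,st);pickle.dump(c,open("w3.pkl","wb"))
print(st["time"],st["ee_pos"],st["tool_rot"].round(3).tolist(),st["wrist_force"])
t=manip.get_image("top");pickle.dump(t,open("top3.pkl","wb"))
o=np.zeros((460,800,3),np.uint8)
o[:300,:400]=cv2.resize(c["img"],(400,300));o[:400,400:]=cv2.resize(t["img"][140:340,270:470],(400,400),interpolation=cv2.INTER_CUBIC)
cv2.imwrite("pics/w3.png",o[:,:,::-1])
E
```

```text
9.3 [ 478.16332256 -364.99163844   81.895374  ] [[0.995, -0.1, -0.001], [-0.1, -0.995, 0.001], [-0.001, -0.001, -1.0]] [ 0.1141868  -0.21109471 -1.22464604]
```

View pics/w3.png

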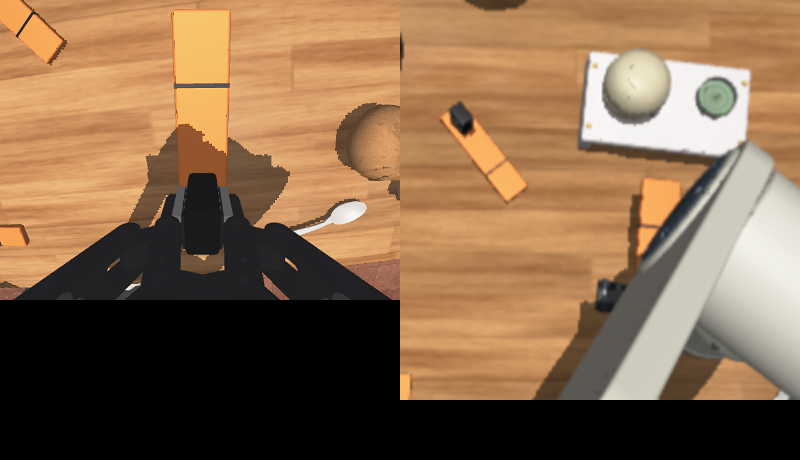

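The feeler now points at the middle of the white riser's gap: tip at about (660,180) in the composite, front edge spanning (580,150)–(735,160). I lower it and slide it in.

Emit:
drive_tool:
  moves: [0, 0, -2.5, 0, 0, 0, 0, 0, -2, 0, 0, 0, 0, 0, -1, 0, 0, 0, 0, 0, -0.4, 0, 0, 0, 0, 0, -0.1, 0, 0, 0, 0, 0, 0, 0, 0, 0]

```text
time: 10.0
ee_pos: [479.2, -365.9, 23.0]
tool_rot: [[0.995, -0.1, 0.001], [-0.1, -0.995, -0.0], [0.001, 0.0, -1.0]]
wrist_force: [1.2, 0.2, -1.2]
opening: 19.3
gripper_force: 49.1
```

Emit:
drive_tool:
  moves: [0.7, -0.07, 0, 0, 0, 0, 0.7, -0.07, 0, 0, 0, 0, 0.7, -0.07, 0, 0, 0, 0, 0.6, -0.06, 0, 0, 0, 0, 0.6, -0.06, 0, 0, 0, 0, 0.6, -0.06, 0, 0, 0, 0, 0.6, -0.06, 0, 0, 0, 0, 0, 0, 0, 0, 0, 0]

```text
time: 10.8
ee_pos: [525.5, -370.9, 22.8]
tool_rot: [[0.995, -0.1, 0.002], [-0.1, -0.995, -0.001], [0.002, 0.001, -1.0]]
wrist_force: [1.0, 0.8, 4.8]
opening: 19.2
gripper_force: 49.9
```

Emit:
drive_tool:
  moves: [0.7, -0.07, 0, 0, 0, 0, 0.7, -0.07, 0, 0, 0, 0, 0.7, -0.07, 0, 0, 0, 0, 0.7, -0.07, 0, 0, 0, 0, 0.7, -0.07, 0, 0, 0, 0, 0.7, -0.07, 0, 0, 0, 0, 0.8, -0.08, 0, 0, 0, 0, 0, 0, 0, 0, 0, 0]

```text
time: 11.6
ee_pos: [575.3, -375.9, 22.8]
tool_rot: [[0.995, -0.1, 0.002], [-0.1, -0.995, -0.001], [0.002, 0.001, -1.0]]
wrist_force: [2.0, 1.2, 4.6]
opening: 19.2
gripper_force: 50.1
```

```bash
python3 - <<'E'
from h import *
c=manip.get_image("wrist");s=manip.get_image("scene")
o=np.zeros((400,800,3),np.uint8)
o[:300,:400]=cv2.resize(c["img"],(400,300));o[:280,400:]=cv2.resize(s["img"][130:270,210:410],(400,280),interpolation=cv2.INTER_CUBIC)
cv2.imwrite("pics/w4.png",o[:,:,::-1])
E
```

```text
(no output)
```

View pics/w4.png

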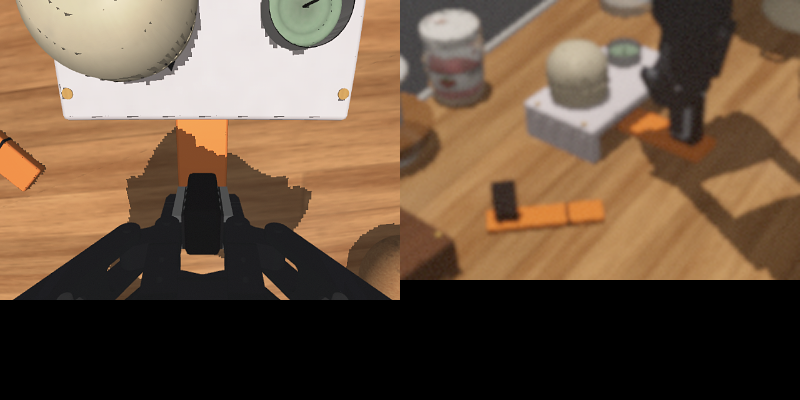

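The blade lies under the front edge with the line out of sight, about 17 mm past the edge. I release and retreat upward.

Emit:
drive_tool:
  moves: [0, 0, 0, 0, 0, 0, 0, 0, 0, 0, 0, 0, 0, 0, 0, 0, 0, 0, 0, 0, 0, 0, 0, 0, 0, 0, 0, 0, 0, 0, 0, 0, 0, 0, 0, 0]
  hand: -0.2

```text
time: 12.3
ee_pos: [573.7, -375.5, 22.2]
tool_rot: [[0.995, -0.1, -0.0], [-0.1, -0.995, 0.0], [-0.0, -0.0, -1.0]]
wrist_force: [0.1, 0.2, -0.2]
opening: 51.3
gripper_force: 0.0
```

Emit:
drive_tool:
  moves: [0, 0, 1, 0, 0, 0, 0, 0, 2, 0, 0, 0, 0, 0, 3, 0, 0, 0, 0, 0, 3, 0, 0, 0, -2, 0, 3, 0, 0, 0, -3, 0, 3, 0, 0, 0, -3, 0, 0, 0, 0, 0, -2, 0, 0, 0, 0, 0, 0, 0, 0, 0, 0, 0, 0, 0, 0, 0, 0, 0]

```text
time: 13.3
ee_pos: [474.2, -375.8, 173.1]
tool_rot: [[0.995, -0.101, 0.001], [-0.101, -0.995, -0.001], [0.001, 0.001, -1.0]]
wrist_force: [-0.3, -0.0, 0.1]
opening: 51.2
gripper_force: 0.0
```

```bash
python3 - <<'E'
from h import *
st=manip.observe();c=manip.get_image("wrist");c["pose"]=wpose(c,st);import pickle;pickle.dump(c,open("w5.pkl","wb"))
cv2.imwrite("pics/w5.png",c["img"][:,:,::-1]);print(st["time"],st["wrist_force"])
E
```

```text
13.3 [-3.44092461e-01 -3.57908640e-05  8.04173472e-02]
```

View pics/w5.png

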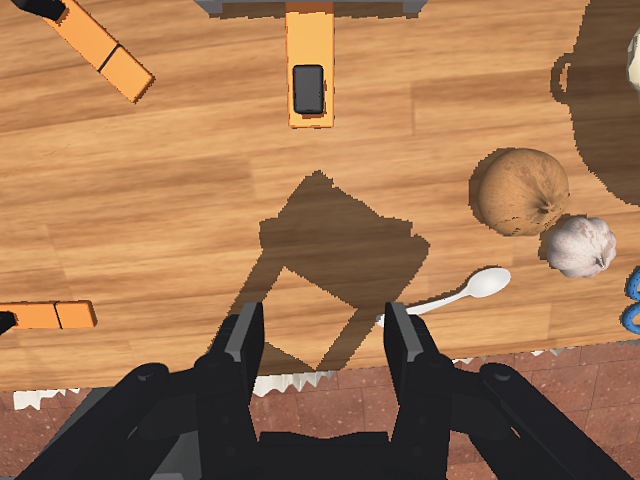

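The feeler lies flat with the gripper clear: rear edge at row 127, riser cheek feet at (222,16) and (418,17). A quick depth check, then I hand in.

```bash
python3 - <<'E'
from h import *
import pickle
c=pickle.load(open("w5.pkl","rb"))
r=pix2world(c,311,127,10);a=pix2world(c,222,16,0);b=pix2world(c,418,17,0)
exp=np.linalg.norm((r-(a+b)/2)[:2]); ins=145-exp
print(r,a,b,"inserted",ins)
if ins>50: print(manip.hand_in())
E
```

```text
[ 550.7 -374.4   10. ] [ 638.7 -315.9    0. ] [ 623.1 -463.5    0. ] inserted 63.353628372107025
the job is handed in; nothing more can be done
None
```

The job is handed in: the orange feeler's tip jammed against the dark riser's front at about 11 N, and the feeler now lies flat under the white riser, about 63 mm in (18 mm past the black line), with the gripper clear of it.

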